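# Release a cover panel with a turning bar and stand it for inspection

## Robot

A 7-joint arm with a two-finger parallel gripper is mounted at the origin on the work surface. World frame = base frame: x ahead of the robot, y to its left, z up, the work surface at z = 0. Lengths are in m, angles in rad, forces in N, time in s.
With the tool pointing down it reaches from about 0.425 to 0.975 m from the base axis. Payload 16.7 kg.
Tool frame: the origin (TCP) lies midway between the tips of the shut fingers; the grasp point (between the pads) lies 19 mm behind it; z points along the fingers, y is the direction in which the jaws open and shut (so a half turn about z gives the same grasp; the last joint's range is limited). The gripper opens to 85 mm and grips with 20 to 120 N. Pads are 22 mm wide; open, the fingers measure 114 mm over their backs; the gripper's body (76 mm by 85 mm) begins 54 mm behind the grasp point. The pads swing forward as they close: fully open they stand 13 mm farther back than shut.
Start: joints at [1.153, 0.426, 0.074, 1.606, -0.034, 1.111, -0.067], TCP at [0.179, -0.651, 0.231] pointing down, gripper open.
Joint ranges: [-2.85, 2.85], [-0.5, 2.14], [-1.23, 1.37], [0.21, 2.46], [-1.02, 4.16], [0.16, 2.05], [-2.73, 2.73]. Speed limits (rad/s): [1.89, 1.89, 2.39, 2.39, 3.01, 3.01, 3.01].

## Interface

Orientations are given as [roll, pitch, yaw] about the fixed x, y, z axes, in that order (R = Rz(yaw) Ry(pitch) Rx(roll)).
In Python, from cell import ctrl, imaging, nets gives the robot as it stands.
- The arm moves only by the tool jog_arm, never from a script. Its arguments are lists of equal length, an entry for each row: "delta_pos": the shift along the world's x, y, z in m, a list of three; "twist": the turn, a rotation vector about the world's x, y, z in units of 5 degrees (1.0 is 5 degrees), a list of three; "fingers": the opening, from 0 (shut) to 1 (fully open). In form: {"delta_pos": [[x, y, z], ...], "twist": [[wx, wy, wz], ...], "fingers": [fingers, ...]}. A call has 1 to 5 rows; each row shifts and turns the commanded pose from where the row before left it; what a row does not reach is not made up. A row lasts 1/8 s, in which the tool goes at most 62.5 mm and 10.7 degrees, less where a joint would pass 70% of its speed; a pose out of reach is approached as far as the arm can. A call with a gripper value outside its range is refused whole. The fingers move at their own pace and stop on an object; the grip force is fixed at half the most. Time passes only in rows, so rows that do not move let the fingers close. It gives the time, the measured TCP pose, the force and the opening at its end, in the units of the state.
- ctrl.get_obs(): the state, without advancing time (a new reading comes with each control period).
- imaging.read_camera(name): name is "scene" or "top"; returns the picture (420x560x3 uint8, blue, green, red); there is no depth.
- imaging.camera_params(name): a dict with "fx", "fy", "cx", "cy" (pixels), "D" ([k1, k2, p1, p2, k3] as OpenCV has them; the pictures are not rectified), "R" (3x3) and "t" (3): a world point X has camera coordinates R X + t. Camera axes: x right, y down, z forward; pixel columns grow to the right and rows downward; lengths in m; the calibration is good to about 2 mm. A picture is of the moment at which its call begins. camera_params takes no time and is no camera call.
- ctrl.finish_job(): hands the job in, once; it reports no verdict.
Trained networks look in the newest picture that a camera, given by its name, has taken for a name from the list of things; names that differ only in an ending like _2 or _b are one class to them, and where a whole thing is asked for, a point or a joint stands for the part that bears it (a point fixed in the world has none). Each returns a list of dicts, best first, with "confidence" (0 to 1); they miss things now and then, are a little off and sometimes report something else, mostly with a low value. They report only what shows in the picture. A call takes as long as a camera call. They do not tell look-alikes from the thing itself.
- nets.recognise(camera, query): "extent" ([centre column, centre row, width, height] as shares, 0 to 1, of the picture: columns of its width, rows of its height, round what is visible of it).
- nets.place_of(camera, query): "location" ([column, row] as shares, 0 to 1, of the picture: columns of its width, rows of its height: a listed point, or the origin of a listed thing).
The state is a dict: "clock": time; "qpos": joint angles; "joint_velocities": joint speeds; "joint_efforts": joint torques, N m; "eef_pos": TCP position; "eef_rot": TCP orientation; "wrist_force": force on the tool from outside, world axes, zero at the start; "moment": the same for the moment, N m; "width": finger opening in m.
Only numpy, scipy, OpenCV 4.12 (cv2) and the standard library are available. Lean on these libraries where they do the work, as an engineer would, in place of code of your own. Each camera call takes 0.05 s, during which the arm holds its last target.

## Task

Slide the turning bar's steel rod through the eye of the screw on the panel rack and use it to turn the screw anticlockwise (seen from above) by about 60 degrees, so that its keeper swings clear of the panel; turn it only with the bar, never with the gripper. Draw the bar out and lay it flat on the table, then pull the aluminium panel straight up out of the rack by its top edge and stand it upright in the slot of the black inspection stand, lowering it right down into the slot before letting go. Leave the screw turned, and do not shift the tape core, the jar or the code reader.

Things in the scene. Friction and masses are not known exactly. Their poses are not given: they have to be found in the camera images.
- rack: Fixed grey steel panel rack. Origin: underside, mid occupied slot; z up. Slot along y: grooved end posts at y -65 and +65 mm, 90 mm tall, groove 12 mm wide, slot floor 14 mm above the table, middle open front and back. A like empty slot lies 75 mm behind (+x). A column at y +93 mm, 126 mm tall, carries the eye screw
- eye_head: Steel eye of the screw and its keeper. Origin: centre of the hole, 165 mm above the table; z up = screw axis; x = axis of the level hole. Eye: thick ring, hole 26 mm, outside 38 mm, 18 mm long along x. Keeper: bar 16 x 8 mm, underside 128 mm above the table, its end at x +37, y -37 mm. The bar's rod has about 0.5 rad of play either way in the hole before it turns the eye
- eye (a joint): Angle of the eye screw, rad, growing anticlockwise from above; 0 = keeper over the panel's top edge, starts between 0 and 0.2, stops at 1.8. The panel is free from about 0.6. At 0 the hole's x axis points -45 degrees (clockwise) from the rack's x axis. Stays where it is left; friction torque about 0.2 N m
- bar_grip (a point): Turning bar, loose, 0.24 kg, 190 mm long, lying flat: square wooden handle 80 x 26 x 26 mm and a steel tube rod 14 mm in diameter standing 110 mm out of its end on the centre line. This point: centre of the handle, 13 mm above the table when lying; x points along the bar to the rod's tip (handle end at +40, balance point at +13, tip at +150 mm), z up
- bar_a (a point): point on the bar's rod axis, 20 mm beyond the handle
- bar_b (a point): point on the bar's rod axis, 44 mm beyond the handle
- bar_c (a point): point on the bar's rod axis, 68 mm beyond the handle
- bar_d (a point): point on the bar's rod axis, 92 mm beyond the handle (18 mm short of the tip)
- panel_center (a point): Centre of the loose aluminium cover panel, 8 mm thick (x), 130 wide (y), 110 tall (z), 0.26 kg. It stands in the rack's slot, top edge 124 mm above the table, 34 mm above the end posts, 4 mm below the keeper. Grasp its top edge at the middle or toward -y, clear of the eye (whose axis is 93 mm from its middle)
- panel: The same panel: this origin is the middle of its lower edge, 55 mm below its centre; same axes
- stand: Fixed black inspection stand, 110 x 176 mm. Origin: underside centre. An upright slot along its y axis, centred, 154 mm long, 14 mm wide, flared to about 30 mm at the mouth, floor 10 mm and mouth about 50 mm above the table
- tape: bystander: empty cardboard tape core, 96 mm across, 45 mm tall; origin underside centre
- jar: bystander: closed grey plastic jar, 64 mm across, 85 mm tall; origin underside centre
- reader: bystander: black handheld code reader, 160 x 62 x 28 mm, lying behind; origin underside centre
Not all that is in view belongs to the job. Leave any green look-alike of the part that bears bar_grip alone. Of the things that look like the panel, the larger one is meant.

How it is judged:
On the way, in this order (a step that is already met when the one before it is completed fails the run):
1. the bar's rod is through the eye (distance between any of bar_a, bar_b, bar_c, bar_d and eye_head below 0.017 m and angle between the x axis of bar_grip and the x axis of eye_head, either way round below 0.6 rad), for 0.1 s.
2. the eye screw is turned past 0.75 rad with the rod still through the eye (all of step 1 and value of joint eye above 0.75 rad), for 0.1 s.
3. the panel, still held, is down in the stand's slot (lower edge within 15 mm of the slot floor) (x of panel in the frame of stand between -0.01 and 0.01 m and y of panel in the frame of stand between -0.018 and 0.018 m and z of panel in the frame of stand below 0.025 m and angle between panel's own z axis and vertical below 0.25 rad and angle between the y axis of panel and the y axis of stand, either way round below 0.2 rad and contact force between the fingers and panel above 0.5 N), for 0.05 s.
At the end, for the whole second after the job is handed in: Screw left beyond 0.7 rad; panel at rest in the stand's slot, lower edge within 6 mm of its floor, within 10 mm across and 18 mm along it, 0.25 rad of upright, 0.2 rad of the slot's direction; bar flat on the table (handle centre below 25 mm, level within 0.17 rad) (value of joint eye above 0.7 rad and x of panel in the frame of stand between -0.01 and 0.01 m and y of panel in the frame of stand between -0.018 and 0.018 m and z of panel in the frame of stand below 0.016 m and angle between panel's own z axis and vertical below 0.25 rad and angle between the y axis of panel and the y axis of stand, either way round below 0.2 rad and linear speed of panel below 0.02 m/s and height (world z) of bar_grip between 0.005 and 0.025 m and angle between bar_grip's own x axis and vertical between 1.4 and 1.74 rad); the robot touches nothing.
It fails at once if the gripper or arm pushes the eye or keeper (over 4 N) (contact force between any of the fingers, the arm and eye_head above 4 N).
It fails at once if a bystander (tape core, jar or code reader) is moved more than 30 mm (distance of any of tape, jar, reader from where it was at the start of the episode above 0.03 m).
It also fails if it takes over 72 s, if anything falls off the work surface, if the arm or the gripper's body presses on something with over 40 N, if the wrist force passes 120 N, or if a joint passes its speed limit or range.

## Working session

There is one attempt and no reset: what is moved stays moved. The work goes in short steps, Python scripts to look and compute and a tool call to move; the robot and the scene stay as the last step left them, time stands still between calls to the robot, and variables do not carry over. Pictures are saved under pics/ and viewed, and the job is handed in when it is done.

Besides the shell and the picture viewer there is one more tool, called after "Call:" as a command line: name --argument value ..., lists and objects as JSON in quotes. jog_arm: Moves the arm, as the interface text tells. Its arguments: {"type":"object","properties":{"delta_pos":{"type":"array"},"twist":{"type":"array"},"fingers":{"type":"array"}},"required":["delta_pos","twist","fingers"]}

```bash
ls; mkdir -p pics; python3 - <<'E'
from cell import ctrl, imaging, nets
import cv2
print(ctrl.get_obs())
for c in ("scene","top"):
    im=imaging.read_camera(c); cv2.imwrite(f"pics/{c}0.png",im)
    p=imaging.camera_params(c); print(c,p)
    for q in ["rack","eye_head","bar_grip","bar_a","bar_d","panel_center","panel","stand","tape","jar","reader"]:
        r=nets.place_of(c,q); print(q,[(round(d["confidence"],2),round(d["location"][0]*560,1),round(d["location"][1]*420,1)) for d in r][:4])
E
```

```text
pics
{'clock': 0.0, 'qpos': array([ 1.15246852,  0.42678141,  0.07385722,  1.60664714, -0.03410169,
        1.11078229, -0.06711514]), 'joint_velocities': array([ 0.00179048, -0.00154146, -0.00129669,  0.00061233, -0.00054952,
       -0.00031086, -0.00152798]), 'joint_efforts': array([-3.86018510e-04, -9.49831152e+01,  3.76009718e+00, -4.63523769e+01,
        1.90807128e-02,  1.01050391e-02, -3.51663978e-06]), 'eef_pos': array([ 0.17913402, -0.65035389,  0.23056012]), 'eef_rot': array([-3.14023836e+00,  1.05785524e-04,  2.68773327e-01]), 'wrist_force': array([ 0.81173379,  0.19083949, -0.07834943]), 'moment': array([-0.0141223 ,  0.01291166,  0.03017576]), 'width': 0.08557754640198399}
scene {'fx': 449.93285623737285, 'fy': 449.93285623737285, 'cx': 273.6492321136415, 'cy': 218.8008468339779, 'D': array([-0.01087368,  0.        ,  0.        ,  0.        ,  0.        ]), 'R': array([[-0.61941125,  0.7847086 , -0.02370884],
       [ 0.4753274 ,  0.35082317, -0.80683764],
       [-0.62481483, -0.51103377, -0.59029731]]), 't': array([ 0.39341123, -0.11978727,  1.61407376])}
rack [(0.84, 
[... 812 characters left out ...]
9975697,  0.0027444 ],
       [-0.98921838,  0.0212458 , -0.14489861],
       [ 0.14480509, -0.00588434, -0.9894427 ]]), 't': array([-0.08284725,  0.53852232,  1.27586886])}
rack [(0.58, 185.8, 188.4)]
eye_head [(0.77, 138.4, 183.2)]
bar_grip [(0.72, 282.8, 216.3), (0.72, 292.9, 275.2)]
bar_a [(0.93, 319.6, 274.6), (0.79, 275.7, 179.8), (0.79, 336.9, 276.7), (0.78, 274.7, 190.9)]
bar_d [(0.93, 319.6, 274.6), (0.79, 275.7, 179.8), (0.79, 336.9, 276.7), (0.78, 274.7, 190.9)]
panel_center [(0.61, 179.6, 182.8), (0.52, 214.4, 235.5)]
panel [(0.68, 184.7, 187.6), (0.61, 215.3, 240.6)]
stand [(0.75, 369.1, 193.6)]
tape [(0.58, 410.5, 275.7)]
jar [(0.76, 173.1, 269.8)]
reader [(0.61, 275.3, 143.6)]
```

View pics/scene0.png

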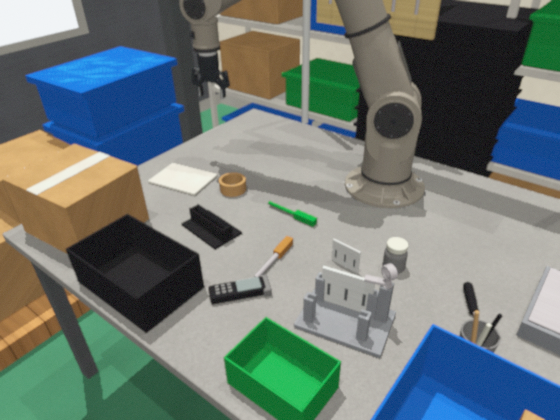

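View pics/top0.png

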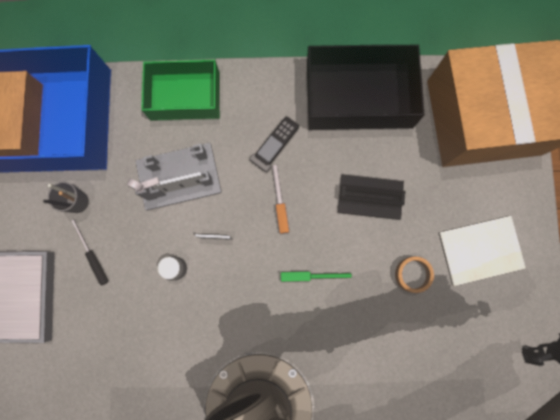

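```bash
python3 - <<'E'
import cv2
a=cv2.imread("pics/scene0.png")[180:330,180:430]; cv2.imwrite("pics/s0c.png",cv2.resize(a,None,fx=3.2,fy=3.2,interpolation=cv2.INTER_CUBIC))
a=cv2.imread("pics/top0.png")[120:310,110:360]; cv2.imwrite("pics/t0c.png",cv2.resize(a,None,fx=3.1,fy=3.1,interpolation=cv2.INTER_CUBIC))
E
```

```text
(no output)
```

View pics/s0c.png

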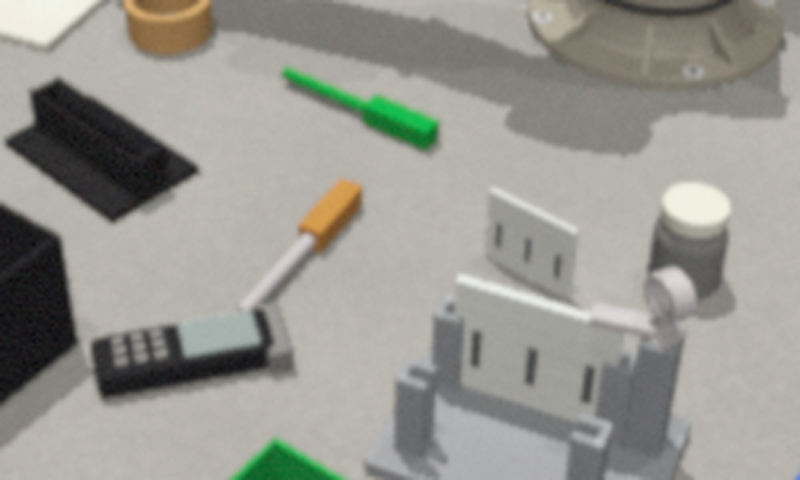

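View pics/t0c.png

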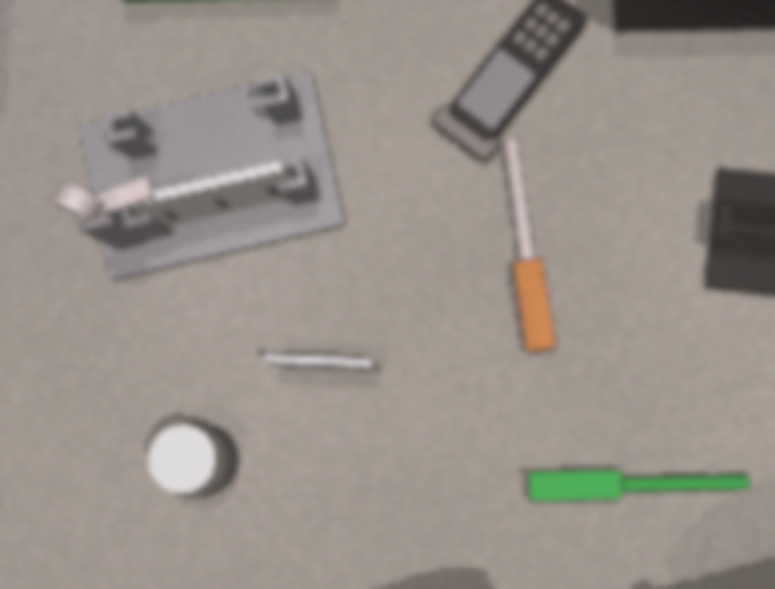

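The turning bar is the orange-handled one (top 282,218; scene 282,249). The green look-alike is at top (295,276) and scene (305,220). There is also a black screwdriver at top (90,255). Two plates look alike: the larger is in the rack at top (180,183) and scene (344,285); the smaller is free-standing at top (213,237) and scene (346,255). I choose the orange bar and the plate in the rack. Next I'll zoom in for measurement.

```bash
python3 - <<'E'
import cv2
def crop(src,x0,y0,w,h,f,out):
    a=cv2.imread(src)[y0:y0+h,x0:x0+w]; cv2.imwrite(out,cv2.resize(a,None,fx=f,fy=f,interpolation=cv2.INTER_CUBIC))
crop("pics/top0.png",120,130,110,80,7,"pics/t_rack.png")
crop("pics/scene0.png",290,230,120,120,5,"pics/s_rack.png")
crop("pics/top0.png",330,165,90,65,8,"pics/t_stand.png")
crop("pics/scene0.png",175,195,75,60,10,"pics/s_stand.png")
E
```

```text
(no output)
```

View pics/t_rack.png

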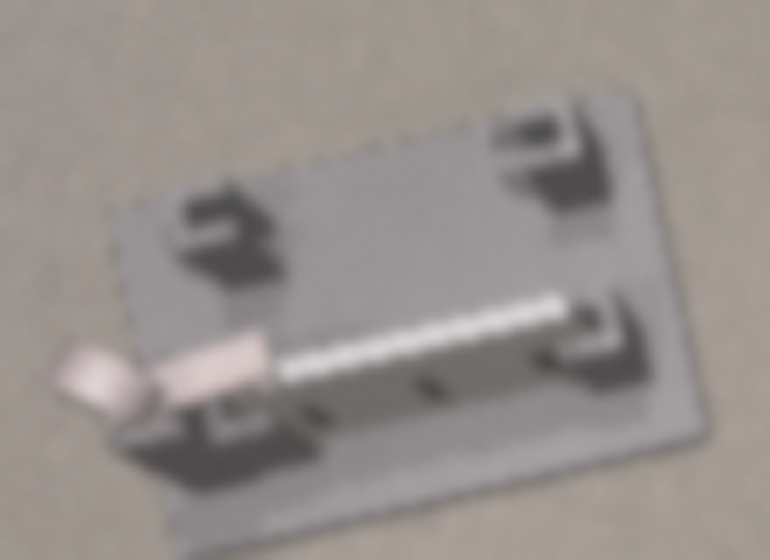

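View pics/s_rack.png

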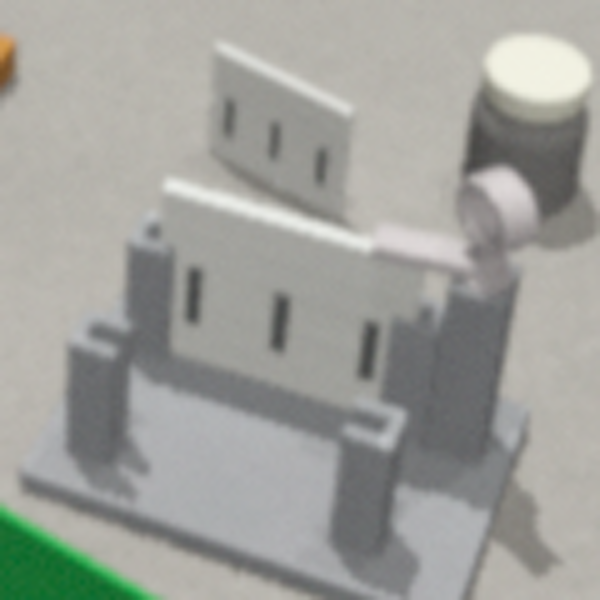

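View pics/t_stand.png

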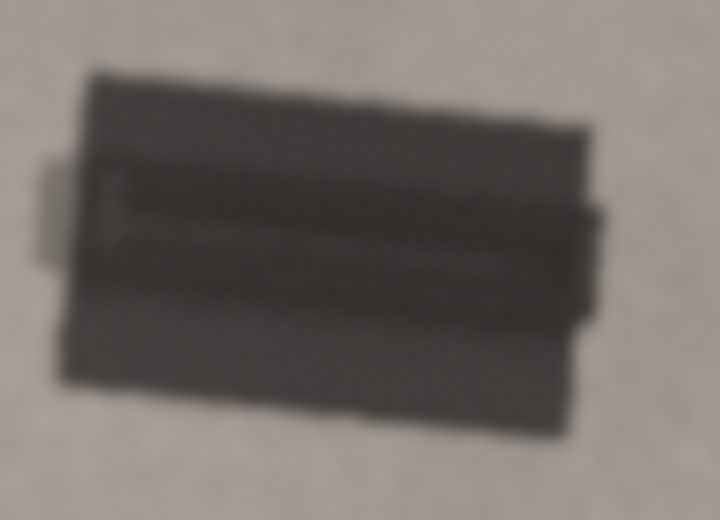

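View pics/s_stand.png

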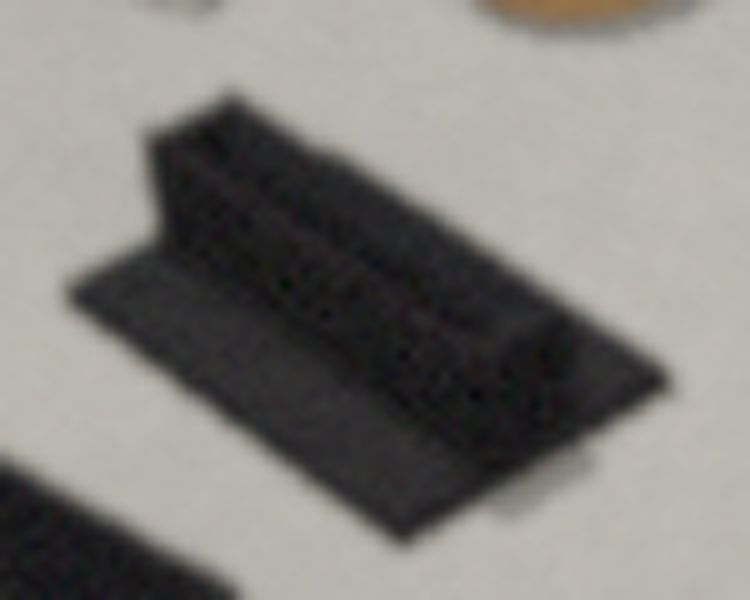

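```bash
cat > h.py <<'E'
import numpy as np, cv2
from cell import ctrl, imaging, nets
from scipy.optimize import least_squares
P={c:imaging.camera_params(c) for c in("scene","top")}
def K(p): return np.array([[p["fx"],0,p["cx"]],[0,p["fy"],p["cy"]],[0,0,1.]])
def proj(c,X):
    p=P[c]; return cv2.projectPoints(np.atleast_2d(np.array(X,float)),cv2.Rodrigues(p["R"])[0],p["t"],K(p),p["D"])[0][:,0]
def ray(c,uv):
    p=P[c]; n=cv2.undistortPoints(np.array([[uv]],float),K(p),p["D"])[0,0]
    return -p["R"].T@p["t"], p["R"].T@np.array([n[0],n[1],1])
def atz(c,uv,z):
    o,d=ray(c,uv); return o+d*(z-o[2])/d[2]
def tri(t,s):
    f=lambda X: np.r_[proj("top",X)[0]-t, proj("scene",X)[0]-s]
    r=least_squares(f,[.6,0,.1]); return r.x, r.fun
def snap(n):
    for c in("scene","top"):
        cv2.imwrite(f"pics/{c}{n}.png",imaging.read_camera(c))
def crop(src,x0,y0,w,h,f,out):
    a=cv2.imread(src)[y0:y0+h,x0:x0+w]; cv2.imwrite(out,cv2.resize(a,None,fx=f,fy=f,interpolation=cv2.INTER_CUBIC))
E
python3 - <<'E'
from h import *
np.set_printoptions(precision=4,suppress=True)
T=lambda u,v:(np.array([u,v])/7+[120,130]); S=lambda u,v:(np.array([u,v])/5+[290,230])
print("eye",*tri(T(98,382),S(499,208)))
print("panel corner -y",*tri(T(565,303),S(167,184)))
print("keeper corner end",*tri(T(272,375),S(375,258)))
print("plate",[atz("top",T(*q),.010)for q in[(113,205),(632,90),(708,435),(187,555)]])
print("plate s",[atz("scene",S(*q),.010)for q in[(22,475),(527,412)]])
tt=lambda u,v:(np.array([u,v])/8+[330,165]); ss=lambda u,v:(np.array([u,v])/10+[175,195])
A=[atz("top",tt(*q),.008)for q in[(92,72),(592,128),(565,437),(62,380)]]
print("stand t",A,np.mean(A,0))
A=[atz("scene",ss(*q),.008)for q in[(68,292),(405,540),(670,380)]]
print("stand s",A,(A[0]+A[2])/2)
c=lambda u,v:(np.array([u,v])/3.1+[110,120]); s=lambda u,v:(np.array([u,v])/3.2+[180,180])
print("handle top",[atz("top",c(*q),.026)for q in[(514,262),(542,260),(553,348),(526,351)]])
print("tip",tri(c(510,141),s(247,303)),"junc",tri(c(528,261),s(309,237)))
print("handlec",atz("top",(282.3,218.4),.026))
print("handle nets",tri((282.8,216.3),(281.9,248.6)))
E
```

```text
eye [0.5712 0.2876 0.1657] [-0.1179  0.0645 -0.1224  0.0094]
panel corner -y [0.6045 0.1323 0.12  ] [-0.515   0.3411 -0.5932 -0.0043]
keeper corner end [0.5828 0.2381 0.1149] [ 0.4221 -0.2485  0.4507 -0.0206]
plate [array([0.673 , 0.3327, 0.01  ]), array([0.7149, 0.1244, 0.01  ]), array([0.5745, 0.094 , 0.01  ]), array([0.5313, 0.2996, 0.01  ])]
plate s [array([0.7171, 0.1293, 0.01  ]), array([0.5332, 0.3061, 0.01  ])]
stand t [array([ 0.6186, -0.2389,  0.008 ]), array([ 0.5954, -0.4121,  0.008 ]), array([ 0.488 , -0.3967,  0.008 ]), array([ 0.5115, -0.2247,  0.008 ])] [ 0.5534 -0.3181  0.008 ]
stand s [array([ 0.5994, -0.403 ,  0.008 ]), array([ 0.6235, -0.2291,  0.008 ]), array([ 0.5185, -0.217 ,  0.008 ])] [ 0.5589 -0.31    0.008 ]
handle top [array([ 0.5346, -0.0561,  0.026 ]), array([ 0.5359, -0.0805,  0.026 ]), array([ 0.4588, -0.0885,  0.026 ]), array([ 0.4567, -0.0651,  0.026 ])]
tip (array([ 0.6431, -0.0528,  0.0185]), array([-0.5334,  0.419 , -0.6705, -0.0606])) junc (array([ 0.5369, -0.0675,  0.0117]), array([-0.2189,  0.1644, -0.2903, -0.0196]))
handlec [ 0.4965 -0.0729  0.026 ]
handle nets (array([ 0.5039, -0.0735,  0.0072]), array([-0.2496,  0.1852, -0.3365, -0.0205]))
```

```bash
python3 - <<'E'
from h import *
np.set_printoptions(precision=4,suppress=True)
tt=lambda u,v:(np.array([u,v])/8+[330,165]); ss=lambda u,v:(np.array([u,v])/10+[175,195])
def R(a): return np.array([[np.cos(a),-np.sin(a)],[np.sin(a),np.cos(a)]])
C=[(.055,.088),(.055,-.088),(-.055,-.088),(-.055,.088)]
def pts(p): return np.array([np.r_[p[:2]+R(p[2])@np.array(q),p[3]] for q in C])
to=np.array([tt(*q)for q in[(92,72),(592,128),(565,437),(62,380)]]); so=np.array([ss(*q)for q in[(405,540),(68,292),(670,380)]])
f=lambda p: np.r_[(proj("top",pts(p))-to).ravel(),(proj("scene",pts(p)[[0,1,3]])-so).ravel()]
r=least_squares(f,[.55,-.31,-.13,.003]); print("stand",r.x,r.fun.round(1))
# rim of stand walls: scene corner points
s=r.x
# keeper + ring model
def eyepts(a):
    yaw=.211-np.pi/4+a; M=R(yaw)
    W=[]
    for x in(-.009,.009):
        for t in np.linspace(0,2*np.pi,24,endpoint=False): W.append(np.r_[M@[x,.019*np.cos(t)]+[.5712,.2876],.165+.019*np.sin(t)])
    d=M@np.array([.7071,-.7071]); n=np.array([-d[1],d[0]])
    for l,w in((.0523,.008),(.0523,-.008),(.02,.008),(.02,-.008)):
        W.append(np.r_[d*l+n*w+[.5712,.2876],.136])
    return np.array(W)
for a in(0,.1,.2):
  for c,o,fx in(("top",(120,130),7),("scene",(290,230),5)):
    src=f"pics/{'t' if c=='top' else 's'}_rack.png"; im=cv2.imread(src)
    for q in (proj(c,eyepts(a))-o+0)*fx: cv2.circle(im,tuple(int(v) for v in q),2,(0,0,255),-1)
    sub=im[300:480,20:320] if c=="top" else im[140:300,340:560]
    cv2.imwrite(f"pics/k_{c}_{a}.png",cv2.resize(sub,(380,230)))
rows=[np.hstack([cv2.imread(f"pics/k_{c}_{a}.png") for c in("top","scene")]) for a in(0,.1,.2)]
cv2.imwrite("pics/kk.png",cv2.resize(np.vstack(rows),(660,600)))
for q,t,s in(("jar",(173.1,269.8),(393,265)),):print(q,tri(t,s))
E
```

```text
stand [ 0.5536 -0.3184 -0.1328  0.0011] [-0.5  0.1 -0.3  0.1  0.   0.5 -0.5  0.6 -1.1 -0.1 -1.1  0.2  0.2 -0.3]
jar (array([0.3668, 0.2229, 0.0034]), array([ 1.2381, -0.6811,  1.4543, -0.1217]))
```

View pics/kk.png

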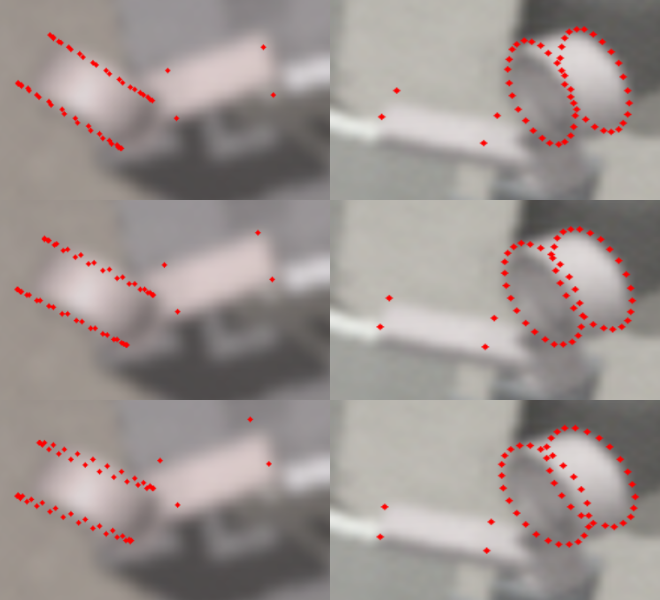

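Eye angle is about 0–0.05 rad. Estimates: rack and panel at (0.591, 0.196) yaw 0.21; eye at (0.571, 0.288, 0.165); stand at (0.554, -0.318) yaw -0.133; bar handle at (0.497, -0.073) yaw 0.125. Now moving to the bar.

Call:
jog_arm --delta_pos '[[0.02,0.036,0],[0.02,0.036,0],[0.02,0.036,0],[0.02,0.036,0],[0.02,0.036,0]]' --twist '[[0,0,2.1],[0,0,2.1],[0,0,2.1],[0,0,2.1],[0,0,2.1]]' --fingers '[0.7,0.7,0.7,0.7,0.7]'

```text
clock: 1.82
eef_pos: [0.2798, -0.4696, 0.2315]
eef_rot: [3.141, 0.0, 1.191]
wrist_force: [0.0, -0.0, 0.1]
width: 0.0596
```

Call:
jog_arm --delta_pos '[[0.02,0.036,0],[0.02,0.036,0],[0.02,0.036,0],[0.02,0.036,0],[0.02,0.036,0]]' --twist '[[0,0,2.1],[0,0,2.1],[0,0,2.1],[0,0,2.1],[0,0,2.1]]' --fingers '[0.7,0.7,0.7,0.7,0.7]'

```text
clock: 2.45
eef_pos: [0.3798, -0.2896, 0.2316]
eef_rot: [3.142, 0.001, 2.107]
wrist_force: [0.1, -0.2, 0.5]
width: 0.0599
```

Call:
jog_arm --delta_pos '[[0.02,0.036,0],[0.02,0.036,0],[0.02,0.036,-0.02],[0.02,0.036,-0.03],[0.02,0.036,-0.03]]' --twist '[[0,0,2.1],[0,0,2.1],[0,0,2.1],[0,0,2.1],[0,0,2.1]]' --fingers '[0.7,0.7,0.7,0.7,0.7]'

```text
clock: 3.08
eef_pos: [0.48, -0.1097, 0.1509]
eef_rot: [-3.141, 0.001, 3.023]
wrist_force: [0.8, -1.2, -0.2]
width: 0.0598
```

```bash
python3 - <<'E'
from h import *
o=ctrl.get_obs(); print(o["clock"],o["qpos"].round(2),o["eef_pos"].round(4),o["eef_rot"].round(3),o["wrist_force"].round(1),o["width"])
E
```

```text
3.075 [ 0.66  0.29 -0.65  2.06  0.23  0.87  1.33] [ 0.48   -0.1097  0.1509] [-3.141e+00  1.000e-03  3.023e+00] [ 0.8 -1.2 -0.2] 0.05978016095406249
```

Call:
jog_arm --delta_pos '[[0.01,0.02,0],[0.007,0.0172,-0.02],[0,0,-0.03],[0,0,-0.03],[0,0,0]]' --twist '[[0,0,1.4],[0,0,1.4],[0,0,0],[0,0,0],[0,0,0]]' --fingers '[0.7,0.7,0.7,0.7,0.7]'

```text
clock: 3.7
eef_pos: [0.4951, -0.0733, 0.0699]
eef_rot: [3.14, -0.003, -3.021]
wrist_force: [0.6, -0.1, 0.5]
width: 0.0596
```

```bash
python3 - <<'E'
from h import *
snap(1)
crop("pics/top1.png",240,150,90,100,6,"pics/a.png");crop("pics/scene1.png",220,180,130,120,5,"pics/b.png")
o=ctrl.get_obs(); print(o["clock"],o["eef_pos"].round(4),o["eef_rot"].round(3))
E
```

```text
3.8 [ 0.4966 -0.0734  0.072 ] [ 3.142  0.    -3.021]
```

View pics/a.png

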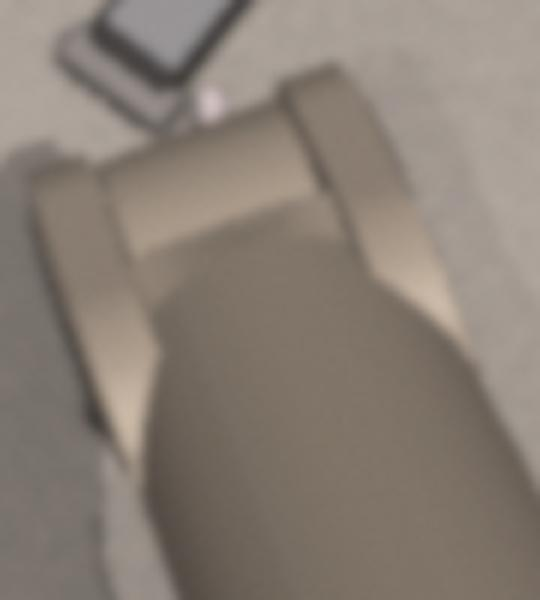

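View pics/b.png

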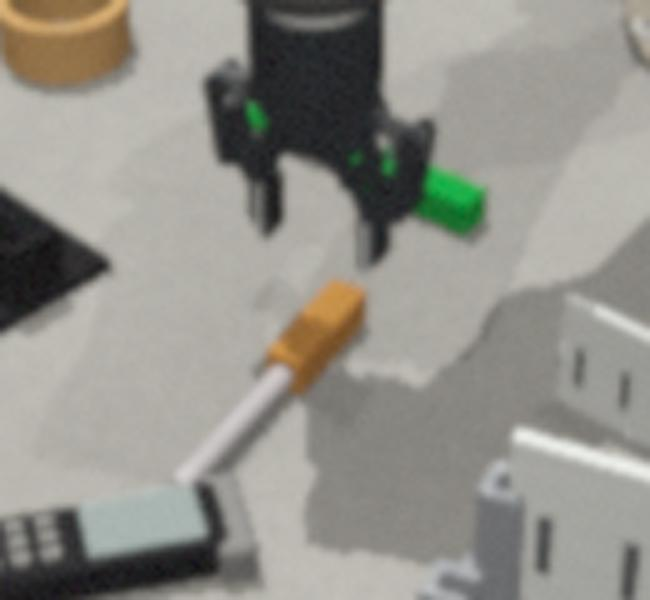

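In the scene view the fingers straddle the orange handle (crop 320,335). Descending to grasp.

Call:
jog_arm --delta_pos '[[0,0,-0.03],[0,0,-0.025],[0,0,-0.008],[0,0,-0.004],[0,0,0]]' --twist '[[0,0,0],[0,0,0],[0,0,0],[0,0,0],[0,0,0]]' --fingers '[0.7,0.7,0.7,0.7,0.7]'

```text
clock: 4.42
eef_pos: [0.4968, -0.0736, 0.0051]
eef_rot: [-3.141, 0.001, -3.021]
wrist_force: [0.3, 0.5, 0.3]
width: 0.0594
```

Call:
jog_arm --delta_pos '[[0,0,0],[0,0,0],[0,0,0],[0,0,0],[0,0,0]]' --twist '[[0,0,0],[0,0,0],[0,0,0],[0,0,0],[0,0,0]]' --fingers '[0,0,0,0,0]'

```text
clock: 5.05
eef_pos: [0.4966, -0.0736, 0.005]
eef_rot: [-3.141, 0.001, -3.021]
wrist_force: [-3.2, -0.0, 13.0]
width: 0.0252
```

Call:
jog_arm --delta_pos '[[0,0,0.02],[0,0,0.05],[0,0,0.06],[-0.01,0.04,0.06],[-0.01,0.05,0.06]]' --twist '[[0,0,0],[0,0,0],[0,0,0],[0,0,-1],[0,0,-1]]' --fingers '[0,0,0,0,0]'

```text
clock: 5.68
eef_pos: [0.479, 0.0013, 0.2363]
eef_rot: [-3.142, 0.001, 3.084]
wrist_force: [0.8, 0.1, -2.4]
width: 0.0247
```

Call:
jog_arm --delta_pos '[[-0.01,0.05,0.0],[-0.01,0.05,0],[-0.01,0.05,0],[-0.01,0.05,0],[-0.01,0.05,0]]' --twist '[[0,0,-1],[0,0,-1],[0,0,-1],[0,0,-1],[0,0,-1]]' --fingers '[0,0,0,0,0]'

```text
clock: 6.3
eef_pos: [0.4288, 0.252, 0.2346]
eef_rot: [3.141, 0.001, 2.648]
wrist_force: [0.7, -0.1, -2.7]
width: 0.0248
```

Call:
jog_arm --delta_pos '[[-0.01,0.05,0.0],[0,0.04,0],[0,0.025,0],[0,0,0],[0,0,0]]' --twist '[[0,0,-0.6],[0,0,0],[0,0,0],[0,0,0],[0,0,0]]' --fingers '[0,0,0,0,0]'

```text
clock: 6.92
eef_pos: [0.4195, 0.3648, 0.2339]
eef_rot: [-3.141, 0.0, 2.599]
wrist_force: [-0.2, 0.4, -2.3]
width: 0.0248
```

```bash
python3 - <<'E'
from h import *
snap(2)
o=ctrl.get_obs(); print(o["clock"],o["qpos"].round(2),o["eef_pos"].round(4),o["eef_rot"].round(3),o["wrist_force"],o["width"])
crop("pics/top2.png",60,140,180,130,4.4,"pics/a.png");crop("pics/scene2.png",320,170,160,120,5,"pics/b.png")
E
```

```text
7.025 [-0.11  0.35 -0.88  1.83  0.3   1.1  -0.07] [0.4199 0.3644 0.2338] [-3.141e+00  1.000e-03  2.598e+00] [-0.00757703  0.12542363 -2.45811776] 0.0247691399431254
```

View pics/a.png

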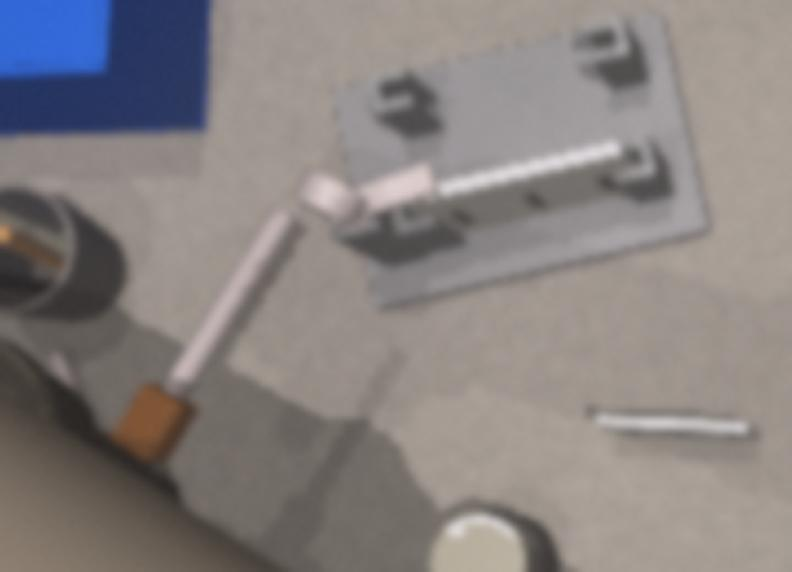

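View pics/b.png

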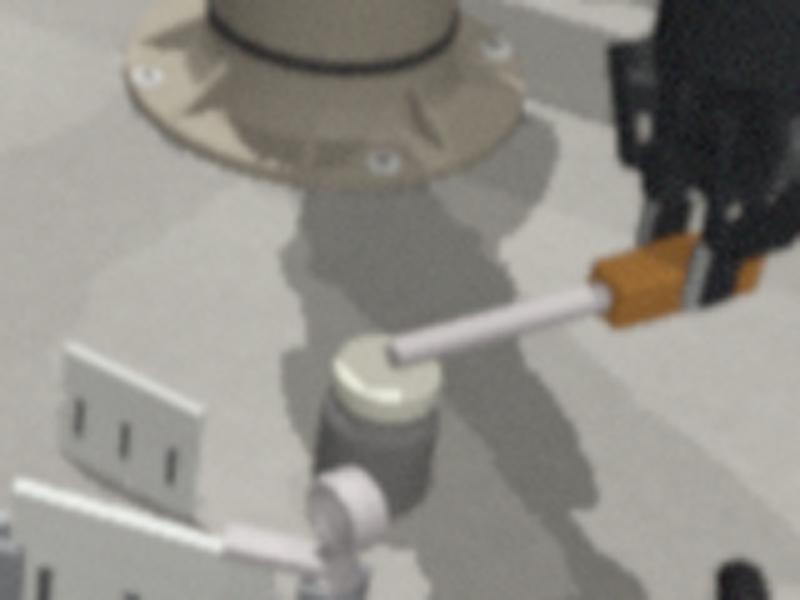

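```bash
python3 - <<'E'
from h import *
t=lambda u,v:np.array([u,v])/4.4+[60,140]; s=lambda u,v:np.array([u,v])/5+[320,170]
a,e=tri(t(290,214),s(394,352)); b,e2=tri(t(180,383),s(605,296)); print(a,e,b,e2)
d=a-b; print(np.linalg.norm(d), np.arctan2(d[1],d[0]), d[2]/.11, )
print("eye",tri(t(331,196),s(347,509)))
print("pred", np.array([.42,.3645])+.15*np.array([np.cos(-.543),np.sin(-.543)]))
E
```

```text
[0.54722811 0.28476416 0.23879995] [-0.92176062  0.48803361 -0.9832596   0.08960047] [0.45871658 0.34200452 0.24066659] [-1.88651766  0.87836537 -2.00402159  0.29553186]
0.1054240659343609 -0.5740514137160354 -0.016969532195847
eye (array([0.57110327, 0.2858803 , 0.16397086]), array([-0.45763959,  0.25091013, -0.47540287,  0.03610208]))
pred [0.54842436 0.28699398]
```

Call:
jog_arm --delta_pos '[[-0.003,0.017,0],[0,0,-0.03],[0,0,-0.03],[0,0,-0.017],[0,0,0]]' --twist '[[0,0,0],[0,0,0],[0,0,0],[0,0,0],[0,0,0]]' --fingers '[0,0,0,0,0]'

```text
clock: 7.65
eef_pos: [0.4163, 0.3825, 0.1558]
eef_rot: [-3.14, -0.001, 2.599]
wrist_force: [0.3, 0.6, -1.4]
width: 0.0249
```

```bash
python3 - <<'E'
from h import *
snap(3)
o=ctrl.get_obs(); print(o["clock"],o["eef_pos"].round(4),o["eef_rot"].round(3),o["wrist_force"])
crop("pics/top3.png",90,160,80,60,8,"pics/a.png");crop("pics/scene3.png",370,210,110,80,7,"pics/b.png")
E
```

```text
7.75 [0.4169 0.3831 0.1573] [ 3.141 -0.     2.599] [-0.00343044 -0.92004218 -1.32774051]
```

View pics/a.png

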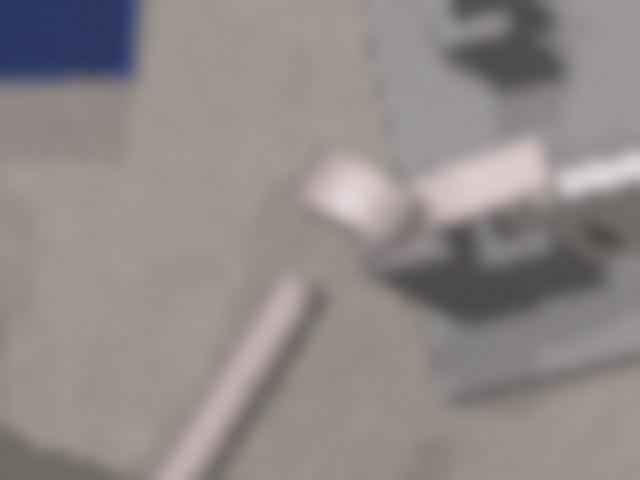

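View pics/b.png

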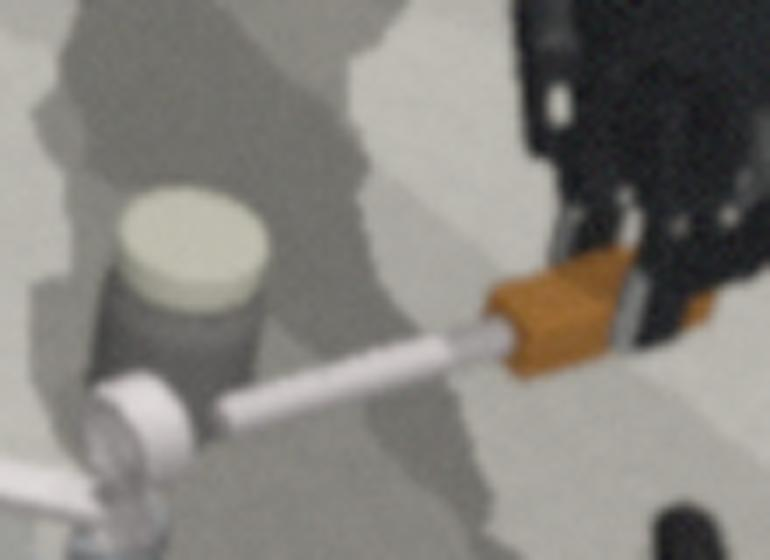

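The rod line extends to the ring centre in both views: scene crop (140,435) against centre (138,430), top crop (361,197) against (357,198). Inserting.

Call:
jog_arm --delta_pos '[[0.0155,-0.0093,0],[0.0155,-0.0093,0],[0.0155,-0.0093,0],[0.0155,-0.0093,0],[0,0,0]]' --twist '[[0,0,0],[0,0,0],[0,0,0],[0,0,0],[0,0,0]]' --fingers '[0,0,0,0,0]'

```text
clock: 8.38
eef_pos: [0.4803, 0.3439, 0.1562]
eef_rot: [-3.141, 0.0, 2.596]
wrist_force: [-0.8, 0.7, -2.3]
width: 0.0247
```

```bash
python3 - <<'E'
from h import *
snap(4)
o=ctrl.get_obs(); print(o["clock"],o["eef_pos"].round(4),o["eef_rot"].round(3),o["wrist_force"],o["width"])
crop("pics/top4.png",90,160,80,60,5,"pics/a.png");crop("pics/scene4.png",350,210,110,80,5,"pics/b.png")
e=[.571,.2872];x=o["eef_pos"][:2];print(np.arctan2(e[1]-x[1],e[0]-x[0]),np.hypot(*(x-e)))
E
```

```text
8.475 [0.4786 0.3453 0.1564] [-3.142 -0.     2.599] [-0.5060203   0.96778048 -2.11600862] 0.024864012313895293
-0.5615243446663151 0.1091574236638999
```

View pics/a.png

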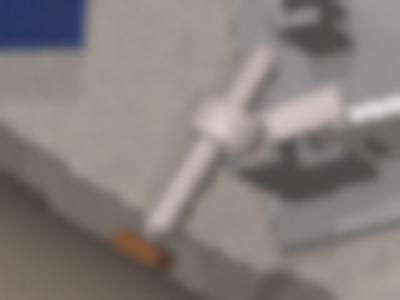

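View pics/b.png

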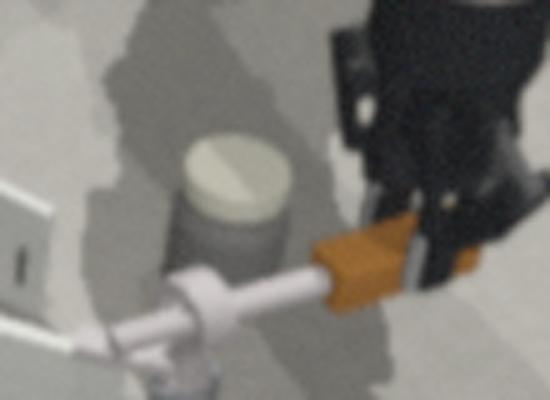

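Rod is through the eye with no contact load. Computing the arc steps.

```bash
python3 - <<'E'
import numpy as np
e=np.array([.571,.2873]);r=.109
p=np.array([.4786,.3453]); 
for k in range(1,19):
    y=-.5525+np.radians(5*k); q=e-r*np.array([np.cos(y),np.sin(y)])
    d=(q-p).round(4); p=p+d; print(k,list(d),p.round(3),round(y,2))
E
```

```text
1 [np.float64(-0.005), np.float64(-0.0091)] [0.474 0.336] -0.47
2 [np.float64(-0.0039), np.float64(-0.0087)] [0.47  0.328] -0.38
3 [np.float64(-0.0031), np.float64(-0.009)] [0.467 0.318] -0.29
4 [np.float64(-0.0024), np.float64(-0.0092)] [0.464 0.309] -0.2
5 [np.float64(-0.0015), np.float64(-0.0094)] [0.463 0.3  ] -0.12
6 [np.float64(-0.0007), np.float64(-0.0095)] [0.462 0.29 ] -0.03
7 [np.float64(0.0002), np.float64(-0.0095)] [0.462 0.281] 0.06
8 [np.float64(0.001), np.float64(-0.0094)] [0.463 0.271] 0.15
9 [np.float64(0.0017), np.float64(-0.0094)] [0.465 0.262] 0.23
10 [np.float64(0.0026), np.float64(-0.0091)] [0.467 0.253] 0.32
11 [np.float64(0.0034), np.float64(-0.0089)] [0.471 0.244] 0.41
12 [np.float64(0.0042), np.float64(-0.0085)] [0.475 0.236] 0.49
13 [np.float64(0.0048), np.float64(-0.0082)] [0.48  0.227] 0.58
14 [np.float64(0.0056), np.float64(-0.0077)] [0.486 0.22 ] 0.67
15 [np.float64(0.0062), np.float64(-0.0072)] [0.492 0.212] 0.76
16 [np.float64(0.0069), np.float64(-0.0066)] [0.499 0.206] 0.84
17 [np.float64(0.0073), np.float64(-0.006)] [0.506 0.2  ] 0.93
18 [np.float64(0.0079), np.float64(-0.0054)] [0.514 0.194] 1.02
```

Call:
jog_arm --delta_pos '[[-0.005,-0.009,0],[-0.004,-0.009,0],[-0.003,-0.009,0],[-0.0024,-0.009,0],[-0.0015,-0.0094,0]]' --twist '[[0,0,1],[0,0,1],[0,0,1],[0,0,1],[0,0,1]]' --fingers '[0,0,0,0,0]'

```text
clock: 9.1
eef_pos: [0.4622, 0.2999, 0.1565]
eef_rot: [-3.141, 0.0, 3.039]
wrist_force: [1.5, -3.2, -1.5]
width: 0.0248
```

Call:
jog_arm --delta_pos '[[-0.0007,-0.0095,0],[0.0002,-0.0095,0],[0.001,-0.0094,0],[0.0017,-0.0094,0],[0.0026,-0.0091,0]]' --twist '[[0,0,1],[0,0,1],[0,0,1],[0,0,1],[0,0,1]]' --fingers '[0,0,0,0,0]'

```text
clock: 9.72
eef_pos: [0.4681, 0.2514, 0.1564]
eef_rot: [-3.139, -0.0, -2.811]
wrist_force: [6.3, -7.6, -2.3]
width: 0.0249
```

```bash
python3 - <<'E'
from h import *
snap(5)
o=ctrl.get_obs(); print(o["clock"],o["qpos"].round(2),o["eef_pos"].round(4),o["eef_rot"].round(3),o["wrist_force"],o["moment"],o["width"])
crop("pics/top5.png",90,150,110,90,6,"pics/a.png");crop("pics/scene5.png",320,210,130,100,5,"pics/b.png")
E
```

```text
9.825 [ 0.22  0.46 -1.03  1.95  0.48  0.99  0.86] [0.4683 0.251  0.1563] [-3.140e+00 -1.000e-03 -2.812e+00] [ 3.07733427 -6.31941398 -2.23514067] [-1.45688627 -0.92284515 -1.05521022] 0.024884937649325246
```

View pics/a.png

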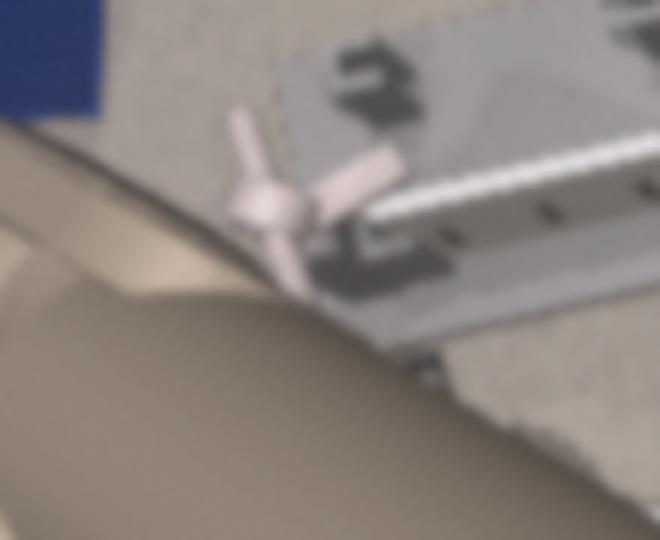

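View pics/b.png

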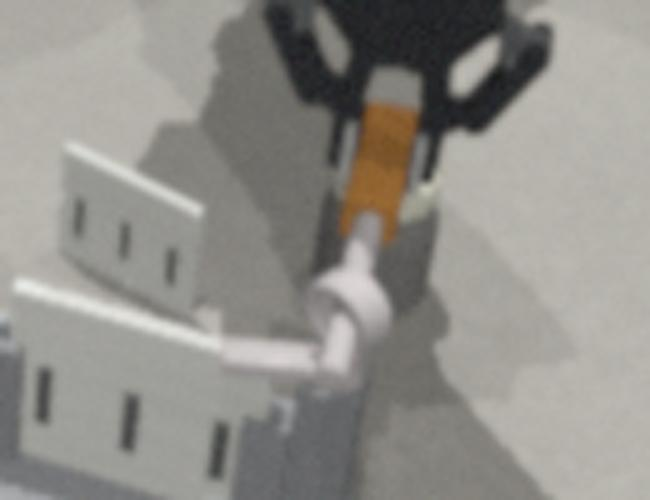

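The keeper is swinging: in the top crop it is now at (365,180). Continuing.

Call:
jog_arm --delta_pos '[[0.0034,-0.0089,0],[0.0042,-0.0085,0],[0.0048,-0.0082,0],[0.0056,-0.0077,0],[0.0062,-0.0072,0]]' --twist '[[0,0,1],[0,0,1],[0,0,1],[0,0,1],[0,0,1]]' --fingers '[0,0,0,0,0]'

```text
clock: 10.45
eef_pos: [0.4926, 0.2106, 0.1564]
eef_rot: [-3.139, -0.001, -2.375]
wrist_force: [6.4, -9.7, -1.0]
width: 0.0249
```

Call:
jog_arm --delta_pos '[[0.0069,-0.0066,0],[0.0073,-0.006,0],[0.0079,-0.0054,0],[0,0,0]]' --twist '[[0,0,1],[0,0,1],[0,0,1],[0,0,0]]' --fingers '[0,0,0,0]'

```text
clock: 10.95
eef_pos: [0.515, 0.1924, 0.1563]
eef_rot: [-3.14, -0.002, -2.115]
wrist_force: [5.2, -11.3, -1.0]
width: 0.0249
```

```bash
python3 - <<'E'
from h import *
snap(6)
o=ctrl.get_obs(); print(o["clock"],o["qpos"].round(2),o["eef_pos"].round(4),o["eef_rot"].round(3),o["wrist_force"],o["moment"],o["width"])
crop("pics/top6.png",90,150,110,90,6,"pics/a.png");crop("pics/scene6.png",320,210,130,100,5,"pics/b.png")
E
```

```text
11.05 [ 0.41  0.56 -1.15  1.91  0.59  1.06  1.6 ] [0.5148 0.1926 0.1563] [-3.140e+00 -2.000e-03 -2.116e+00] [  6.40678128 -11.56207473  -0.83870379] [-2.49567486 -1.39457123 -1.42825744] 0.024825092677276766
```

View pics/a.png

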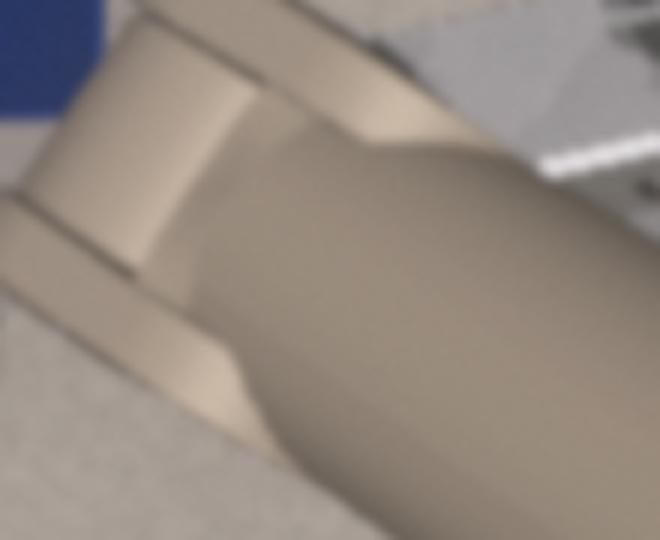

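View pics/b.png

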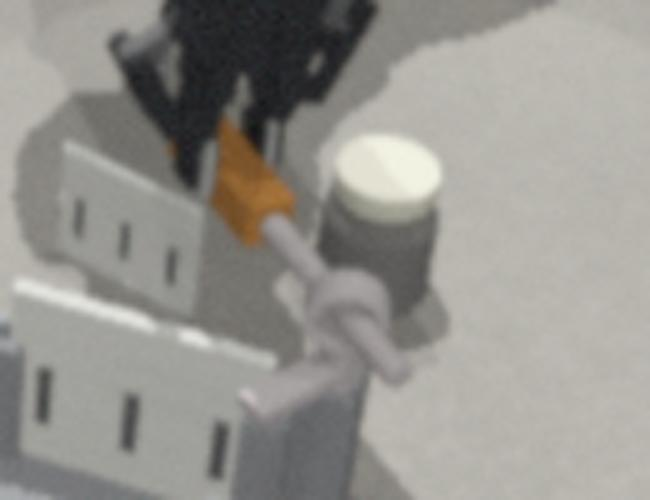

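```bash
python3 - <<'E'
from h import *
for z in(.126,.132,.136):
    k=atz("scene",(np.array([253,402])/5+[320,210]),z)[:2]-[.571,.2873]; print(k,np.hypot(*k),np.arctan2(k[1],k[0])+np.pi/2-.211)
E
```

```text
[ 0.04075806 -0.02123047] 0.04595598628691153 0.8795766247996409
[ 0.04641645 -0.01886047] 0.050101941408315795 0.9738436388813868
[ 0.05018871 -0.01728047] 0.053080332059601165 1.028199631625367
```

Eye is at about 0.95–1.0 rad. I'll rotate the bar back into the play so it lines up with the hole, then withdraw.

Call:
jog_arm --delta_pos '[[-0.0079,0.0054,0],[-0.0073,0.006,0],[-0.0069,0.0066,0],[-0.0062,0.0072,0],[-0.0056,0.0077,0]]' --twist '[[0,0,-1],[0,0,-1],[0,0,-1],[0,0,-1],[0,0,-1]]' --fingers '[0,0,0,0,0]'

```text
clock: 11.68
eef_pos: [0.4793, 0.2279, 0.1565]
eef_rot: [-3.141, -0.0, -2.552]
wrist_force: [0.6, -0.3, -2.5]
width: 0.0248
```

Call:
jog_arm --delta_pos '[[-0.0048,0.0082,0],[0,0,0]]' --twist '[[0,0,-1],[0,0,0]]' --fingers '[0,0]'

```text
clock: 11.92
eef_pos: [0.4745, 0.2365, 0.1567]
eef_rot: [-3.141, 0.0, -2.635]
wrist_force: [-0.2, -0.4, -2.0]
width: 0.0251
```

```bash
python3 - <<'E'
from h import *
snap(7)
o=ctrl.get_obs(); print(o["clock"],o["eef_pos"].round(4),o["eef_rot"].round(3),o["wrist_force"],o["moment"],o["width"])
crop("pics/scene7.png",320,210,130,100,5,"pics/b.png")
E
```

```text
12.025 [0.4751 0.2357 0.1565] [-3.141  0.    -2.634] [-0.00270913 -1.51323879 -2.68994528] [-0.05118298  0.04237891 -0.0144898 ] 0.025031874451900627
```

View pics/b.png

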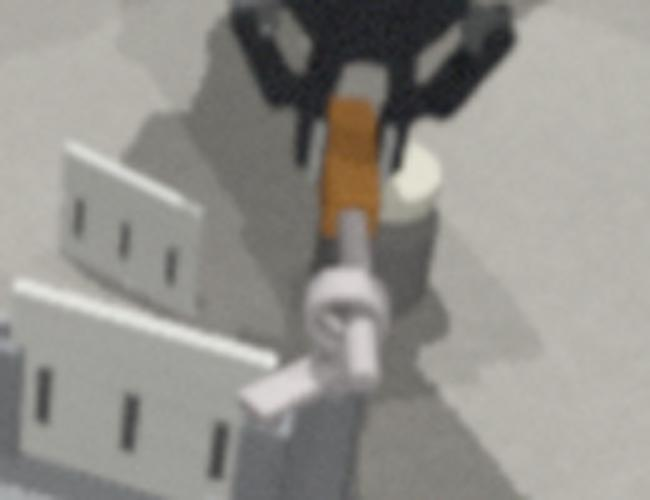

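Call:
jog_arm --delta_pos '[[-0.0131,-0.0073,0],[-0.0131,-0.0073,0],[-0.0131,-0.0073,0],[-0.0131,-0.0073,0],[-0.0131,-0.0073,0]]' --twist '[[0,0,0],[0,0,0],[0,0,0],[0,0,0],[0,0,0]]' --fingers '[0,0,0,0,0]'

```text
clock: 12.65
eef_pos: [0.4088, 0.1985, 0.1565]
eef_rot: [-3.141, 0.0, -2.637]
wrist_force: [-0.6, 0.1, -1.9]
width: 0.0245
```

```bash
python3 - <<'E'
from h import *
snap(8)
o=ctrl.get_obs(); print(o["clock"],o["qpos"].round(2),o["eef_pos"].round(4),o["eef_rot"].round(3),o["wrist_force"],o["width"])
crop("pics/scene8.png",320,180,130,130,4.5,"pics/b.png")
E
```

```text
12.75 [ 0.39  0.34 -1.13  2.11  0.39  0.92  1.11] [0.4085 0.198  0.1564] [-3.140e+00 -1.000e-03 -2.637e+00] [ 0.51355702  0.31186484 -1.28011059] 0.024727988189766917
```

View pics/b.png

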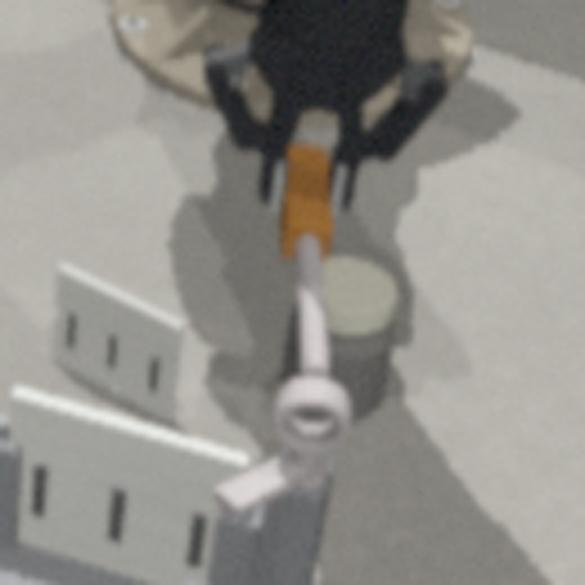

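Call:
jog_arm --delta_pos '[[0,0,0.04],[0,0,0.04],[0.013,-0.045,0],[0.013,-0.045,0],[0.013,-0.045,0]]' --twist '[[0,0,0],[0,0,0],[0,0,-0.9],[0,0,-0.9],[0,0,-0.9]]' --fingers '[0,0,0,0,0]'

```text
clock: 13.38
eef_pos: [0.4493, 0.0627, 0.2368]
eef_rot: [-3.141, 0.001, -2.875]
wrist_force: [0.3, 0.4, -1.9]
width: 0.0246
```

Call:
jog_arm --delta_pos '[[0.013,-0.045,0],[0.013,-0.045,0],[0.013,-0.045,-0.05],[0,0,-0.06],[0,0,-0.06]]' --twist '[[0,0,-0.9],[0,0,-0.9],[0,0,0],[0,0,0],[0,0,0]]' --fingers '[0,0,0,0,0]'

```text
clock: 14.0
eef_pos: [0.487, -0.0676, 0.0692]
eef_rot: [3.141, 0.001, -3.032]
wrist_force: [2.2, -1.2, -2.2]
width: 0.0248
```

Call:
jog_arm --delta_pos '[[0,0,-0.03],[0,0,-0.02],[0,0,-0.008],[0,0,-0.002],[0,0,0]]' --twist '[[0,0,0],[0,0,0],[0,0,0],[0,0,0],[0,0,0]]' --fingers '[0,0,0,0,0]'

```text
clock: 14.62
eef_pos: [0.4871, -0.067, 0.0115]
eef_rot: [-3.141, 0.001, -3.03]
wrist_force: [0.3, -0.4, -1.8]
width: 0.0247
```

Call:
jog_arm --delta_pos '[[0,0,-0.003],[0,0,-0.002],[0,0,-0.001],[0,0,0]]' --twist '[[0,0,0],[0,0,0],[0,0,0],[0,0,0]]' --fingers '[0,0,0,0]'

```text
clock: 15.12
eef_pos: [0.4866, -0.067, 0.005]
eef_rot: [-3.141, -0.0, -3.03]
wrist_force: [-2.7, -1.2, 4.3]
width: 0.0249
```

Touching the table. Releasing and going up.

Call:
jog_arm --delta_pos '[[0,0,0],[0,0,0],[0,0,0],[0,0,0.02],[0,0,0.05]]' --twist '[[0,0,0],[0,0,0],[0,0,0],[0,0,0],[0,0,0]]' --fingers '[0.6,0.6,0.6,0.6,0.6]'

```text
clock: 15.75
eef_pos: [0.4853, -0.0666, 0.0742]
eef_rot: [3.14, -0.003, -3.029]
wrist_force: [0.7, -0.0, 0.0]
width: 0.0519
```

Call:
jog_arm --delta_pos '[[0,0,0.06],[0,0,0.06],[0,0,0.05],[0,0.05,0],[0,0.05,0]]' --twist '[[0,0,0],[0,0,0],[0,0,-2],[0,0,-2],[0,0,-2]]' --fingers '[0.6,0.6,0.6,0.6,0.6]'

```text
clock: 16.38
eef_pos: [0.4869, 0.0299, 0.2456]
eef_rot: [-3.141, 0.002, 2.735]
wrist_force: [0.6, 0.3, -0.3]
width: 0.0515
```

```bash
python3 - <<'E'
from h import *
snap(9)
o=ctrl.get_obs(); print(o["clock"],o["qpos"].round(2),o["eef_pos"].round(4),o["eef_rot"].round(3),o["wrist_force"],o["width"])
crop("pics/scene9.png",220,190,190,140,4.2,"pics/b.png")
E
```

```text
16.475 [ 0.65  0.2  -0.94  1.96  0.19  1.07  0.8 ] [0.4865 0.0341 0.2455] [3.140e+00 1.000e-03 2.741e+00] [ 0.37454907 -1.11299437  0.94244747] 0.05124080173536248
```

View pics/b.png

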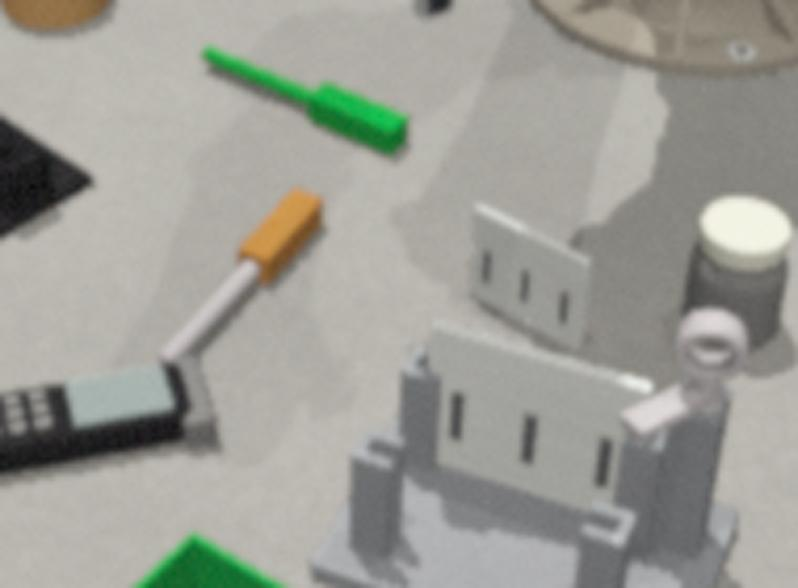

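View pics/top9.png

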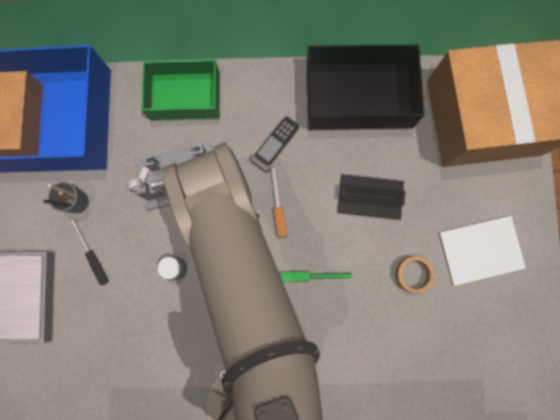

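Bar lies flat at top (279,205) and the keeper is clear of the panel. Checking the panel pose from its two visible top corners.

```bash
python3 - <<'E'
from h import *
s=lambda u,v:np.array([u,v])/4.2+[220,190]
for z in(.12,.124):
    a=atz("scene",s(434,324),z);b=atz("scene",s(652,385),z);d=b-a;print(a,b,(a+b)/2,np.linalg.norm(d),np.arctan2(-d[0],d[1]))
E
```

```text
[0.60476706 0.13404595 0.12      ] [0.57435005 0.2586305  0.12      ] [0.58955856 0.19633823 0.12      ] 0.1282439181389595 0.23946292494660654
[0.60854647 0.13632165 0.124     ] [0.57829267 0.2602377  0.124     ] [0.59341957 0.19827967 0.124     ] 0.12755578678694066 0.23946292494660756
```

Call:
jog_arm --delta_pos '[[0.02,0.032,0],[0.02,0.032,0],[0.02,0.032,0],[0.02,0.032,0],[0.02,0.03,0]]' --twist '[[0,0,-2],[0,0,-2],[0,0,-2],[0,0,-2],[0,0,-2]]' --fingers '[0.6,0.6,0.6,0.6,0.6]'

```text
clock: 17.1
eef_pos: [0.5874, 0.188, 0.2445]
eef_rot: [-3.141, 0.0, 1.865]
wrist_force: [-0.7, -0.0, 0.2]
width: 0.0514
```

Call:
jog_arm --delta_pos '[[0.003,0.002,0],[0,0,0]]' --twist '[[0,0,-1],[0,0,0]]' --fingers '[0.6,0.6]'

```text
clock: 17.35
eef_pos: [0.5897, 0.1895, 0.2444]
eef_rot: [-3.141, -0.0, 1.785]
wrist_force: [-0.1, -0.8, 0.0]
width: 0.051
```

Call:
jog_arm --delta_pos '[[0.0015,0,-0.03],[0,0,-0.04],[0,0,-0.03],[0,0,-0.03],[0,0,-0.02]]' --twist '[[0,0,0],[0,0,0],[0,0,0],[0,0,0],[0,0,0]]' --fingers '[0.6,0.6,0.6,0.6,0.6]'

```text
clock: 17.98
eef_pos: [0.5908, 0.1882, 0.0935]
eef_rot: [-3.14, 0.0, 1.784]
wrist_force: [-0.6, 0.3, -0.2]
width: 0.0512
```

```bash
python3 - <<'E'
from h import *
snap(10)
o=ctrl.get_obs(); print(o["clock"],o["qpos"].round(2),o["eef_pos"].round(4),o["eef_rot"].round(3),o["wrist_force"],o["width"])
crop("pics/scene10.png",290,190,130,120,5,"pics/b.png")
E
```

```text
18.075 [ 0.09  0.58 -0.67  1.81  0.44  0.91 -0.57] [0.5903 0.1883 0.0931] [-3.139  0.     1.784] [ 0.19140053 -0.22323291 -0.53644528] 0.05123579327132629
```

View pics/b.png

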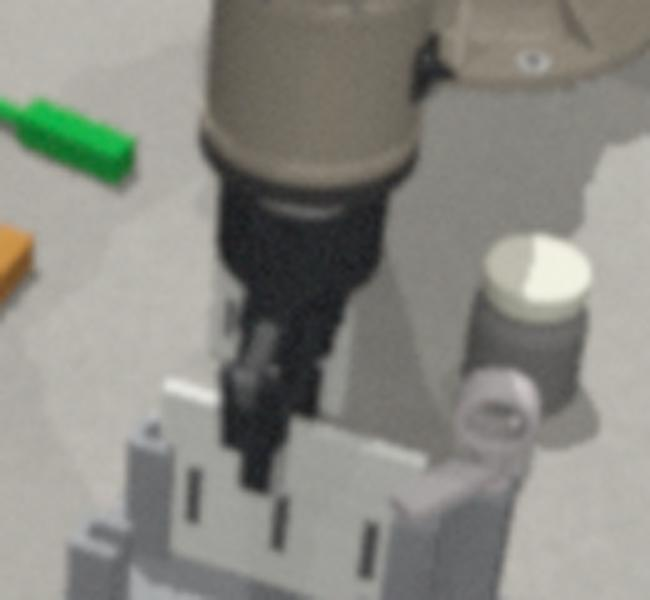

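Fingers straddle the panel's top edge just left of its middle (crop 262,470). Closing.

Call:
jog_arm --delta_pos '[[0,0,0],[0,0,0],[0,0,0],[0,0,0],[0,0,0]]' --twist '[[0,0,0],[0,0,0],[0,0,0],[0,0,0],[0,0,0]]' --fingers '[0,0,0,0,0]'

```text
clock: 18.7
eef_pos: [0.5921, 0.1896, 0.096]
eef_rot: [3.139, -0.0, 1.783]
wrist_force: [0.8, -0.3, 7.5]
width: 0.0069
```

Call:
jog_arm --delta_pos '[[0,0,0],[0,0,0.01],[0,0,0.02],[0,0,0.03],[0,0,0.03]]' --twist '[[0,0,0],[0,0,0],[0,0,0],[0,0,0],[0,0,0]]' --fingers '[0,0,0,0,0]'

```text
clock: 19.32
eef_pos: [0.5911, 0.1892, 0.1859]
eef_rot: [-3.141, -0.0, 1.783]
wrist_force: [0.6, -0.2, -2.2]
width: 0.007
```

Call:
jog_arm --delta_pos '[[0,0,0.04],[0,0,0.05],[0,0,0.01],[-0.003,-0.02,0],[-0.004,-0.04,0]]' --twist '[[0,0,0],[0,0,0],[0,0,0],[0,0,0],[0,0,0]]' --fingers '[0,0,0,0,0]'

```text
clock: 19.95
eef_pos: [0.5832, 0.1289, 0.2835]
eef_rot: [-3.14, -0.0, 1.785]
wrist_force: [0.7, -1.6, -1.9]
width: 0.0069
```

Call:
jog_arm --delta_pos '[[-0.004,-0.05,0],[-0.004,-0.05,0],[-0.004,-0.05,0],[-0.004,-0.05,0],[-0.004,-0.05,0]]' --twist '[[0,0,-0.5],[0,0,-0.5],[0,0,-0.5],[0,0,-0.5],[0,0,-0.5]]' --fingers '[0,0,0,0,0]'

```text
clock: 20.58
eef_pos: [0.5626, -0.1234, 0.2835]
eef_rot: [-3.139, -0.0, 1.562]
wrist_force: [1.3, -0.3, -2.3]
width: 0.0073
```

Call:
jog_arm --delta_pos '[[-0.004,-0.05,0],[-0.004,-0.05,0],[-0.004,-0.05,0],[0,-0.04,0],[0,-0.015,0]]' --twist '[[0,0,-0.5],[0,0,-0.5],[0,0,-0.5],[0,0,0],[0,0,0]]' --fingers '[0,0,0,0,0]'

```text
clock: 21.2
eef_pos: [0.55, -0.3291, 0.2829]
eef_rot: [-3.139, -0.0, 1.43]
wrist_force: [0.5, 0.1, -3.0]
width: 0.0068
```

Call:
jog_arm --delta_pos '[[0,0,-0.04],[0,0,-0.04],[0,0,-0.02],[0,0,0]]' --twist '[[0,0,0],[0,0,0],[0,0,0],[0,0,0]]' --fingers '[0,0,0,0]'

```text
clock: 21.7
eef_pos: [0.5515, -0.3252, 0.1836]
eef_rot: [-3.139, -0.001, 1.434]
wrist_force: [0.8, 0.3, -0.8]
width: 0.0066
```

```bash
python3 - <<'E'
from h import *
snap(11)
o=ctrl.get_obs(); print(o["clock"],o["qpos"].round(2),o["eef_pos"].round(4),o["eef_rot"].round(3),o["wrist_force"],o["width"])
crop("pics/scene11.png",160,130,110,130,4.6,"pics/b.png");crop("pics/top11.png",320,140,120,100,5,"pics/a.png")
E
```

```text
21.8 [ 0.8   0.46 -0.48  1.7   0.24  1.04  0.1 ] [ 0.5528 -0.3258  0.186 ] [3.141 0.    1.434] [ 0.69790513  0.01557451 -2.50005171] 0.006959100667703004
```

View pics/b.png

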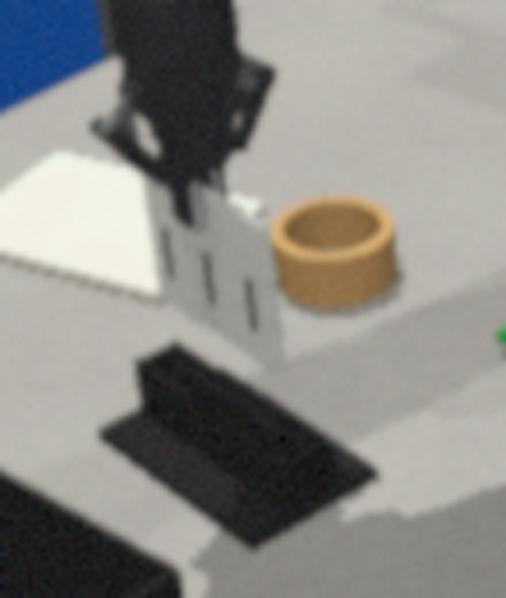

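View pics/a.png

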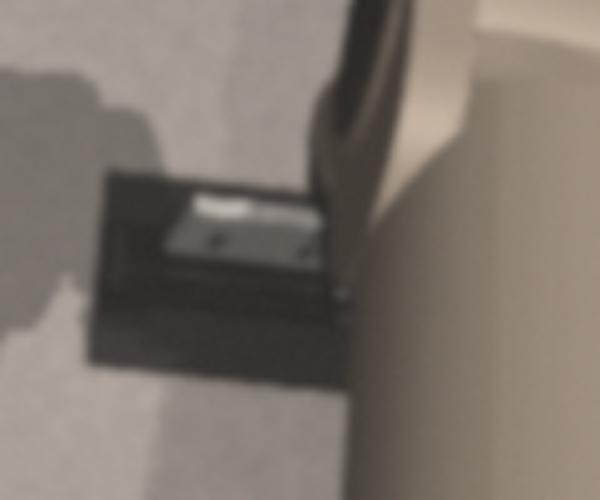

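```bash
python3 - <<'E'
from h import *
def st(p):
    d=np.array(p[:2])-[.5536,-.3184];c,s=np.cos(-.1328),np.sin(-.1328); return np.array([c*d[0]+s*d[1],-s*d[0]+c*d[1],p[2]]).round(4)
s=lambda u,v:np.array([u,v])/4.6+[160,130]; t=lambda u,v:np.array([u,v])/5+[320,140]
a,e=tri(t(165,253),s(272,368)); print("bottom +y corner in stand frame",st(a),e.round(2))
ss=lambda u,v:np.array([u,v])/10+[175,195]
for q in((148,135),(233,93)): print("block end", st(atz("scene",ss(*q),.05)))
tt=lambda u,v:(np.array([u,v])/8+[330,165])
for q in((600,212),(592,322),(85,160),(75,275)): print("block top", st(atz("top",tt(*q),.05)))
print("top strip", st(atz("top",t(193,206),.228)))
E
```

```text
bottom +y corner in stand frame [-0.0034  0.0594  0.0994] [ 0.97 -0.85  1.47  0.22]
block end [ 0.0183 -0.078   0.05  ]
block end [-0.015  -0.0776  0.05  ]
block top [ 0.0165 -0.0831  0.05  ]
block top [-0.0209 -0.0832  0.05  ]
block top [0.0147 0.0905 0.05  ]
block top [-0.0244  0.0901  0.05  ]
top strip [-0.0064  0.0654  0.228 ]
```

Call:
jog_arm --delta_pos '[[0.001,0,-0.03],[0,0,-0.02],[0,0,-0.01],[0,0,-0.008],[0,0,-0.006]]' --twist '[[0,0,0],[0,0,0],[0,0,0],[0,0,0],[0,0,0]]' --fingers '[0,0,0,0,0]'

```text
clock: 22.42
eef_pos: [0.5536, -0.3259, 0.1109]
eef_rot: [3.141, 0.0, 1.434]
wrist_force: [0.0, 0.2, -1.7]
width: 0.0071
```

```bash
python3 - <<'E'
from h import *
snap(12)
o=ctrl.get_obs(); print(o["clock"],o["eef_pos"].round(4),o["eef_rot"].round(3),o["wrist_force"],o["moment"],o["width"])
crop("pics/scene12.png",170,150,90,110,5.4,"pics/b.png")
E
```

```text
22.525 [ 0.5532 -0.3257  0.1105] [-3.141 -0.     1.434] [-0.006251   -0.15624846 -1.71392562] [0.00494611 0.02851457 0.05477838] 0.00659784880308364
```

View pics/b.png

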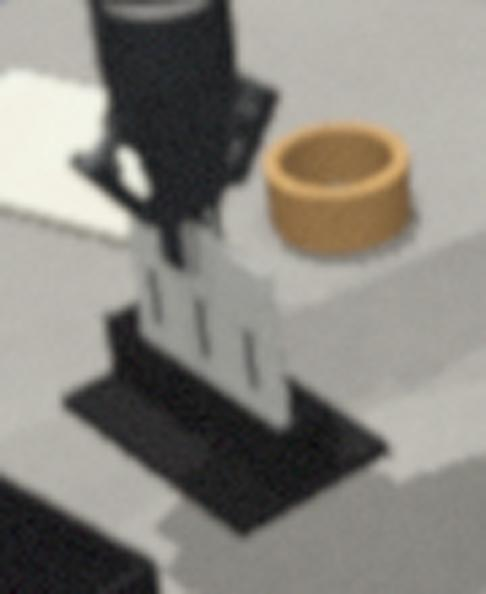

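The panel's lower edge disappears behind the front wall of the slot (crop 290,430) and there is no contact force. Lowering on.

Call:
jog_arm --delta_pos '[[0,0,-0.006],[0,0,-0.006],[0,0,-0.003],[0,0,-0.002],[0,0,0]]' --twist '[[0,0,0],[0,0,0],[0,0,0],[0,0,0],[0,0,0]]' --fingers '[0,0,0,0,0]'

```text
clock: 23.15
eef_pos: [0.5532, -0.3257, 0.0937]
eef_rot: [-3.141, -0.0, 1.434]
wrist_force: [0.8, 0.6, -1.7]
width: 0.0072
```

Call:
jog_arm --delta_pos '[[0,0,-0.002],[0,0,-0.002],[0,0,0]]' --twist '[[0,0,0],[0,0,0],[0,0,0]]' --fingers '[0,0,0]'

```text
clock: 23.52
eef_pos: [0.5542, -0.326, 0.092]
eef_rot: [3.14, 0.001, 1.434]
wrist_force: [-6.0, 3.9, 24.8]
width: 0.0071
```

```bash
python3 - <<'E'
from h import *
snap(13)
o=ctrl.get_obs(); print(o["clock"],o["eef_pos"].round(4),o["wrist_force"],o["moment"],o["width"])
crop("pics/scene13.png",170,150,90,110,5.4,"pics/b.png")
E
```

```text
23.625 [ 0.5543 -0.326   0.092 ] [-5.06273436  3.12541722 24.04083759] [ 0.8108222   1.67941703 -0.05394923] 0.007044675494405011
```

View pics/b.png

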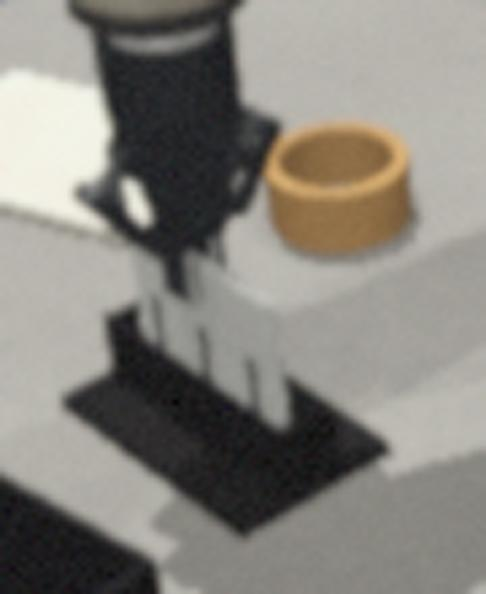

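Contact at TCP z 0.092, exactly the expected floor height. Releasing and retreating.

Call:
jog_arm --delta_pos '[[0,0,0.001],[0,0,0],[0,0,0],[0,0,0],[0,0,0]]' --twist '[[0,0,0],[0,0,0],[0,0,0],[0,0,0],[0,0,0]]' --fingers '[0,0.4,0.4,0.4,0.4]'

```text
clock: 24.25
eef_pos: [0.5532, -0.3257, 0.0907]
eef_rot: [-3.141, -0.0, 1.434]
wrist_force: [-0.0, 0.7, -0.5]
width: 0.0342
```

Call:
jog_arm --delta_pos '[[0,0,0.02],[0,0,0.04],[0,0,0.06],[0,0,0.05],[-0.02,0.05,0]]' --twist '[[0,0,0],[0,0,0],[0,0,0],[0,0,0],[0,0,0]]' --fingers '[0.4,0.4,0.4,0.4,0.4]'

```text
clock: 24.88
eef_pos: [0.5352, -0.2782, 0.266]
eef_rot: [3.134, 0.002, 1.43]
wrist_force: [1.0, 0.7, -0.8]
width: 0.0342
```

Call:
jog_arm --delta_pos '[[-0.03,-0.06,0],[-0.04,-0.06,0],[-0.04,-0.06,0],[-0.04,-0.06,0],[-0.04,-0.06,0]]' --twist '[[0,0,0],[0,0,0],[0,0,0],[0,0,0],[0,0,0]]' --fingers '[0.4,0.4,0.4,0.4,0.4]'

```text
clock: 25.5
eef_pos: [0.3655, -0.5411, 0.2627]
eef_rot: [3.14, 0.001, 1.434]
wrist_force: [1.4, -0.0, -0.0]
width: 0.0343
```

```bash
python3 - <<'E'
from h import *
snap(14)
o=ctrl.get_obs(); print(o["clock"],o["eef_pos"].round(4),o["wrist_force"],o["width"])
crop("pics/top14.png",330,160,100,80,7,"pics/a.png")
E
```

```text
25.6 [ 0.3606 -0.5457  0.2617] [ 0.63530889 -0.0068098   0.14344884] 0.034223002112184535
```

View pics/scene14.png

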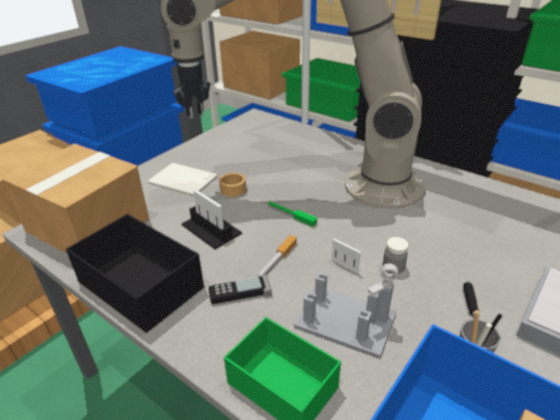

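View pics/a.png

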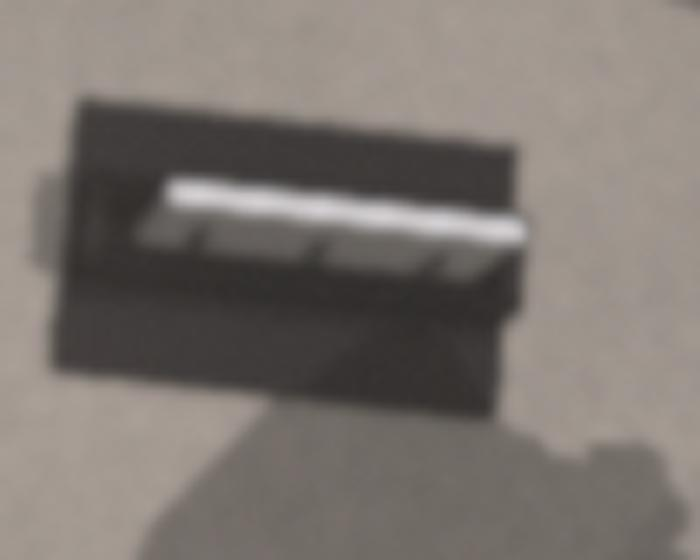

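View pics/top14.png

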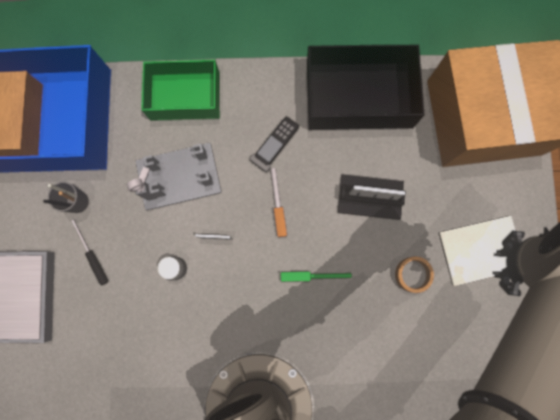

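```bash
python3 - <<'E'
from h import *
def st(p):
    d=np.array(p[:2])-[.5536,-.3184];c,s=np.cos(-.1328),np.sin(-.1328); return np.array([c*d[0]+s*d[1],-s*d[0]+c*d[1],p[2]]).round(4)
t=lambda u,v:np.array([u,v])/7+[330,160]
a=st(atz("top",t(170,192),.12));b=st(atz("top",t(526,231),.12));print(a,b,(a+b)/2)
c=lambda u,v:np.array([u,v])
# eye from keeper
crop("pics/top14.png",115,150,90,70,8,"pics/a.png");crop("pics/scene14.png",345,245,70,60,9,"pics/b.png");crop("pics/scene14.png",180,180,130,100,6,"pics/c.png")
E
```

```text
[-0.0013  0.0616  0.12  ] [-0.001  -0.0682  0.12  ] [-0.00115 -0.0033   0.12   ]
```

View pics/a.png

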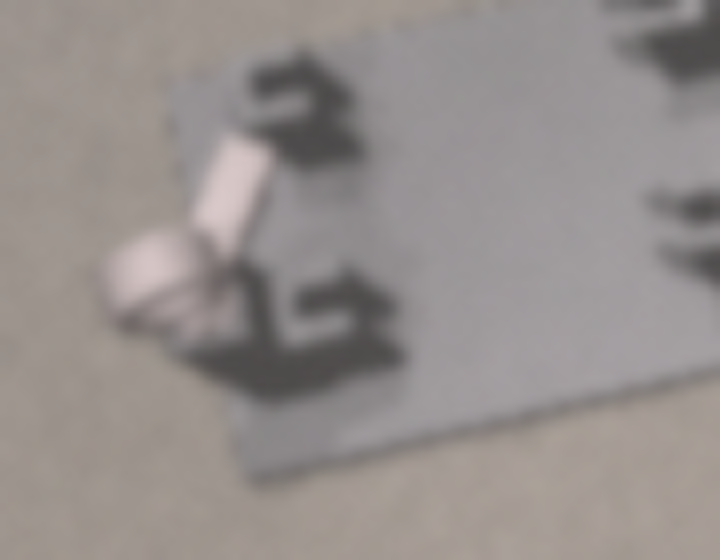

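View pics/c.png

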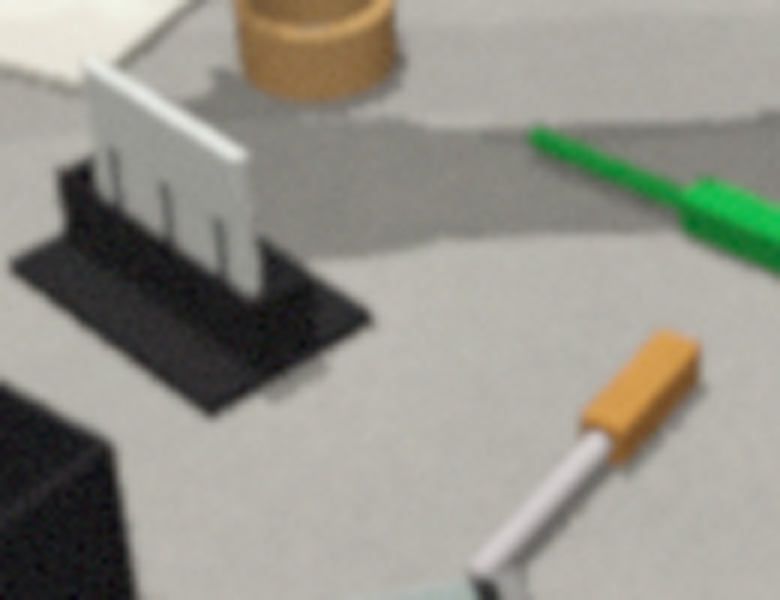

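The panel is upright in the slot, about 1 mm off across and 3 mm along. The keeper is at about 1.0 rad, the bar is flat, and the bystanders are where they were. Handing in.

```bash
python3 - <<'E'
from h import *
print(ctrl.finish_job()); print(ctrl.get_obs()["clock"])
E
```

```text
the job is handed in; nothing more can be done
None
the job is handed in; nothing more can be done
```

I turned the screw with the bar, laid the bar flat near where it first lay, and stood the panel in the inspection stand's slot. The job was handed in at about 25.6 s; no verdict was reported.

- **Screw:** it sits at about 1.0 rad. Estimates from the keeper in the two cameras gave 0.9 to 1.04 rad. The gripper never came near the eye or keeper.
- **Panel:** it stands upright, about 1 mm off across the slot and 3 mm along it. It touched down, still gripped, with the tool at z 0.092, which is the expected slot floor, and I then released it.
- **Bar and bystanders:** the bar lies flat, and the tape core, jar and code reader look unmoved in the pictures.
- **Gripper:** it is open and clear of everything.

Single-point measurements from the two cameras disagreed by a few millimetres. For example, the panel corner measured 120 mm high against the 124 mm in the text. This stayed within the clearances. No check failed.

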